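# Re-wash the tipped valves and fetch clean ones from the flap bin

## Task

First take every cartridge valve that has tipped over on the turntable and put it in the slatted wash basket, leaving the one that still stands upright on the turntable. Then raise the self-closing flap of the bin, take out every clean valve inside, and put them all in the plain tray, letting the flap fall shut at the end. Leave everything else on the bench where it is.

Things in the scene. Friction and masses are not known exactly. Their poses are not given: they have to be found in the camera images.
- flap (a joint): flap of the bin, rad: 0 shut, grows as it is raised, stop at 1.5. 0.3 kg; it has a damper: it never stays up, and from fully raised it sinks shut by its own weight in 10 to 14 s (about 6 s for the first 15 degrees); lifting it at its bar takes 3 to 6 N. It may rest on the hand meanwhile.
- flap_bar (a point): middle of the flap's round pull bar (12 mm in diameter, 130 mm long, parallel to the bin's y), 215 mm from the hinge, held by an arm 8 mm wide at each end; clear gap of 37 mm between bar and flap edge; 59 mm above the bench when shut; the low wall of the tray or basket may reach under it
- flap_hinge (a point): hinge of the flap, along the bin's y over its far rim, 80 mm beyond the bin's centre and 55 mm above the bench
- bin: fixed grey open-topped steel box under the flap: 160 (x) x 262 (y) mm outside, walls and floor 6 mm thick, rim 55 mm above the bench. Origin: centre of its underside; its x points away from the robot to the hinge side. The flap is a 7 mm plate that covers it and overhangs the front by 12 mm
- turntable: fixed foot of a round turntable; origin: centre of the foot on the bench, on the spin axis. On it a black rubber platter of 230 mm diameter, top 42 mm above the bench, spins freely and passively and turns away when pushed off-centre
- tray: plain aluminium tray with solid walls, 260 x 120 mm outside (long side along its y), walls 4 mm thick and 30 mm high, floor 4 mm thick, 0.8 kg, standing loose on the bench. Origin: centre of its underside, z up. It may stand on either side and may get pushed.
- basket: wash basket: bright steel floor, walls of black slats that one can see through, 260 x 120 mm outside (long side along its y), walls 4 mm thick and 30 mm high, floor 4 mm thick, 0.8 kg, standing loose on the bench. Origin: centre of its underside, z up. It may stand on either side and may get pushed.
- S1: cartridge valve, 76 mm long, 0.25 kg: square steel head 36 x 36 x 26 mm, round body of 36 mm diameter and 30 mm flush with it, brass nose of 20 mm diameter and 20 mm. It stands upright on its head on the platter, nose up. Origin at mid-height (38 mm above the platter), own z up along its axis
- T1: cartridge valve, 76 mm long, 0.25 kg: square steel head 36 x 36 x 26 mm, round body of 36 mm diameter and 30 mm flush with it, brass nose of 20 mm diameter and 20 mm. Origin on its axis at mid-length, own x from head (-38 mm) to nose (+38); 18 mm above its support when lying; does not roll. Lies tipped over on the platter, about 72 mm from the spin axis, roughly along the tangent; may be absent
- T2: cartridge valve, 76 mm long, 0.25 kg: square steel head 36 x 36 x 26 mm, round body of 36 mm diameter and 30 mm flush with it, brass nose of 20 mm diameter and 20 mm. Origin on its axis at mid-length, own x from head (-38 mm) to nose (+38); 18 mm above its support when lying; does not roll. Lies tipped over on the platter, about 72 mm from the spin axis, roughly along the tangent; may be absent
- T3: cartridge valve, 76 mm long, 0.25 kg: square steel head 36 x 36 x 26 mm, round body of 36 mm diameter and 30 mm flush with it, brass nose of 20 mm diameter and 20 mm. Origin on its axis at mid-length, own x from head (-38 mm) to nose (+38); 18 mm above its support when lying; does not roll. Lies tipped over on the platter, about 72 mm from the spin axis, roughly along the tangent; may be absent
- B1: cartridge valve, 76 mm long, 0.25 kg: square steel head 36 x 36 x 26 mm, round body of 36 mm diameter and 30 mm flush with it, brass nose of 20 mm diameter and 20 mm. Origin on its axis at mid-length, own x from head (-38 mm) to nose (+38); 18 mm above its support when lying; does not roll. Lies in the bin under the flap, roughly along the bin's x, the three places 77 mm apart across it; may be absent
- B2: cartridge valve, 76 mm long, 0.25 kg: square steel head 36 x 36 x 26 mm, round body of 36 mm diameter and 30 mm flush with it, brass nose of 20 mm diameter and 20 mm. Origin on its axis at mid-length, own x from head (-38 mm) to nose (+38); 18 mm above its support when lying; does not roll. Lies in the bin under the flap, roughly along the bin's x, the three places 77 mm apart across it; may be absent
- B3: cartridge valve, 76 mm long, 0.25 kg: square steel head 36 x 36 x 26 mm, round body of 36 mm diameter and 30 mm flush with it, brass nose of 20 mm diameter and 20 mm. Origin on its axis at mid-length, own x from head (-38 mm) to nose (+38); 18 mm above its support when lying; does not roll. Lies in the bin under the flap, roughly along the bin's x, the three places 77 mm apart across it; may be absent
- wrench: bystander: open-ended wrench, 150 mm, lying near the robot; origin at the centre of its underside (tools: on the handle's axis)
- bearing: bystander: bearing ring, 62 mm across, 22 mm high, beyond the bin and turntable; origin at the centre of its underside (tools: on the handle's axis)
- spray_can: bystander: aerosol can, 64 mm across, 170 mm tall; origin at the centre of its underside (tools: on the handle's axis)
- squeeze_bottle: bystander: white bottle, 60 mm across, 150 mm tall; origin at the centre of its underside (tools: on the handle's axis)
- wipes_tub: bystander: black tub, 100 mm across, 150 mm tall; origin at the centre of its underside (tools: on the handle's axis)
- hammer: bystander: hammer, 260 mm, lying at the right; origin at the centre of its underside (tools: on the handle's axis)
Not all that is in view belongs to the job. Leave any orange look-alike of the S1 alone. Of the things that look like the turntable, the larger one is meant.

How it is judged:
By the outcome, as a careful person would: the job done as asked, in the order asked, and still so for the second after the job is handed in, with the robot touching nothing.
Of T1, T2, T3 only 2 to 3 are there at a start; the rules pass over those that are not, and their reading is None.
Of B1, B2, B3 only 2 to 3 are there at a start; the rules pass over those that are not, and their reading is None.
At some moment in a run one of tray, basket may be knocked a few centimetres aside while the robot is not near it.
Once in a run the grip may slacken for a moment while it holds something.
It also fails if it takes over 210 s, if anything falls off the work surface, if the arm or the gripper's body presses on something with over 40 N, if the wrist force passes 120 N, or if a joint passes its speed limit or range.

## Robot

A 6-joint arm with a two-finger parallel gripper is mounted at the origin on the work surface. World frame = base frame: x ahead of the robot, y to its left, z up, the work surface at z = 0. Lengths are in m, angles in degrees, forces in N, time in s.
With the tool pointing down it reaches from about 0.375 to 0.75 m from the base axis. Payload 9 kg.
Tool frame: the origin (TCP) lies where the fingers leave the gripper's body, on its centre line; the fingertips stand 73 mm ahead of it and the grasp point (between the pads) lies 54 mm ahead of it (robot.tip_reach is the distance from the TCP to the fingertips, in m); z points along the fingers, y is the line along which they close (so a half turn about z gives the same grasp; the last joint's range is limited). The gripper opens to 85 mm and grips with 20 to 120 N. Pads are 22 mm wide; open, the fingers measure 114 mm over their backs; the gripper's body (76 mm by 85 mm) begins 54 mm behind the grasp point. The pads swing forward as they close: fully open they stand 13 mm farther back than shut.
Start: joints at [58.23, 5.964, 5.575, 89.605, 0, 77.527], TCP at [0.198, 0.566, 0.304] pointing down, gripper open.
Joint ranges: [-171.21, 171.21], [-48.23, 106.86], [-62.78, 66.21], [-105.2, 120.99], [-86.42, 89.51], [-180, 180]. Speed limits (degrees/s): [127.2, 127.2, 147.25, 180, 180, 180].

## Interface

Orientations are given as [roll, pitch, yaw] about the fixed x, y, z axes, in that order (R = Rz(yaw) Ry(pitch) Rx(roll)).
In Python, from plant import robot gives the robot as it stands. Calls block until the motion is done:
- robot.move_pose(position, orientation): joint-space move of the TCP to a pose.
- robot.line_to(position, vel=0.15, rotation=None, guard=None): straight line of the TCP; rotation=None keeps the orientation; vel is the mean speed in m/s. With guard (N) it stops when the force on the tool has changed by that much, and returns True; else False.
- robot.goto_joints(angles): joint-space move.
- robot.set_gripper(opening): finger opening in m; the grip force is fixed at half the most; returns when the fingers have stopped.
- robot.pause(seconds).
- robot.ik(position, orientation): joint angles nearest the present ones, or None.
- robot.observe(): the state.
- robot.grab_frame(name): name is "scene" or "top"; returns the picture (420x560x3 uint8, blue, green, red); there is no depth.
- robot.get_calibration(name): a dict with "vertical_fov" (degrees; the focal length in pixels is half the picture's height over the tangent of half this angle, whatever the lens; pixels are square), "cx", "cy" (the principal point, pixels), "rvec" (rotation vector, rad) and "tvec" (3), from world to camera coordinates, as OpenCV has them. Camera axes: x right, y down, z forward; pixel columns grow to the right and rows downward; lengths in m; the calibration is good to about 2 mm. A picture is of the moment at which its call begins. get_calibration takes no time and is no camera call.
A pose or a line that the arm cannot do raises robot.IKError and nothing moves.
- robot.job_done(): hands the job in; it is judged then, once.
The state is a dict: "time": time; "q": joint angles; "qvel": joint speeds; "joint_torque": joint torques, N m; "tool_pos": TCP position; "tcp_rot": TCP orientation; "ft_force": force on the tool from outside, world axes, zero at the start; "torque": the same for the moment, N m; "gripper_width": finger opening in m; "gripper_force": force on a finger pad.
Only numpy, scipy, OpenCV 4.12 (cv2) and the standard library are available. Lean on these libraries where they do the work, as an engineer would, in place of code of your own. Each camera call takes 0.05 s, during which the arm holds its last target. There are 200 camera calls.

## Working session

There is one attempt and no reset: what is moved stays moved. The work goes in short steps, each a Python script; the robot and the scene stay as the last script left them, time stands still between calls to the robot, and variables do not carry over. Pictures are saved under pics/ and viewed, at most 14 in all, crops included, and the job is handed in when it is done.

```bash
ls; mkdir -p pics
python3 - <<'E'
from plant import robot
import cv2
for n in("scene","top"):
    f=robot.grab_frame(n); cv2.imwrite(f"pics/{n}0.png",cv2.resize(f,(800,600),interpolation=cv2.INTER_CUBIC)); print(n,robot.get_calibration(n))
print(robot.observe())
E
```

```text
pics
scene {'vertical_fov': 54.454982195253294, 'cx': 283.20050104049454, 'cy': 207.5463030627077, 'rvec': array([ 0.71738229,  2.42722892, -1.37493732]), 'tvec': array([ 0.40653943, -0.04368788,  1.51006308])}
top {'vertical_fov': 51.8633792007978, 'cx': 284.1913484061977, 'cy': 205.86147652681456, 'rvec': array([ 2.12673859, -2.12209688,  0.2078202 ]), 'tvec': array([0.0030576 , 0.48645094, 1.42672107])}
{'time': 0.1, 'q': array([ 5.82287197e+01,  5.99530882e+00,  5.53359935e+00,  8.96037402e+01,
       -1.26079368e-04,  7.75266678e+01]), 'qvel': array([-0.04150099, -0.15090681,  0.09175783,  0.08713446,  0.0338944 ,
        0.0077591 ]), 'joint_torque': array([ 6.63774743e-03, -5.58205318e+01,  5.04722607e+01,  1.29237919e-02,
       -2.95713025e-04, -3.57583041e-06]), 'tool_pos': array([0.19817446, 0.5661197 , 0.30321891]), 'tcp_rot': array([-1.79936068e+02, -1.40130530e-02,  1.60702044e+02]), 'ft_force': array([-1.20618021, -0.30467662, -0.84631227]), 'torque': array([ 0.00708173, -0.01407914, -0.08341055]), 'gripper_force': 0.0, 'gripper_width': 0.08527690831852881}
```

View pics/top0.png

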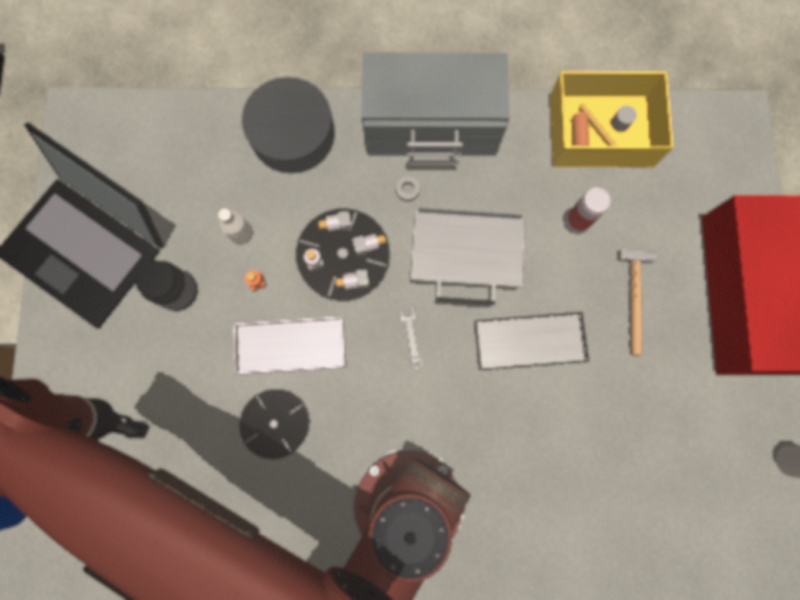

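View pics/scene0.png

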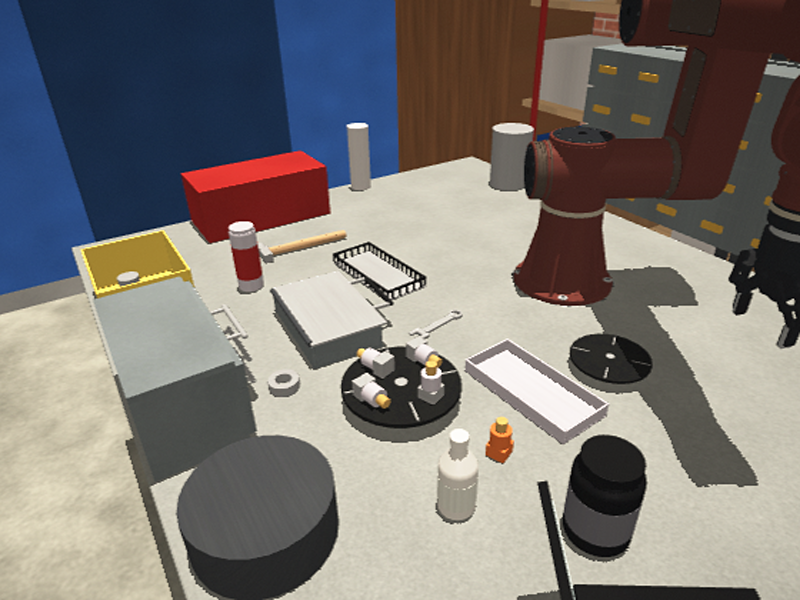

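The top view shows the turntable at (343,253), with tipped valves at (335,221), (369,242) and (351,280). S1 stands upright at (312,257). The bin is at (467,250) with its bar at (466,296). The tray is on the left at (290,345), and the slatted basket is on the right at (531,341).

```bash
cat > h.py <<'E'
from plant import robot
import cv2, numpy as np
def cam(n):
    c=robot.get_calibration(n); f=210/np.tan(np.radians(c["vertical_fov"]/2))
    return np.array([[f,0,c["cx"]],[0,f,c["cy"]],[0,0,1]]),cv2.Rodrigues(c["rvec"])[0],c["tvec"]
def px2w(n,uv,z):
    K,R,t=cam(n); uv=np.atleast_2d(np.asarray(uv,float))
    d=(np.linalg.inv(K)@np.c_[uv,np.ones(len(uv))].T).T@R; o=-R.T@t
    return o+d*((z-o[2])/d[:,2])[:,None]
def w2px(n,p):
    K,R,t=cam(n); return cv2.projectPoints(np.atleast_2d(np.asarray(p,float)),cv2.Rodrigues(R)[0],t,K,None)[0][:,0]
def crop(n,x0,y0,w,h,s,name):
    f=robot.grab_frame(n)[y0:y0+h,x0:x0+w]; cv2.imwrite(f"pics/{name}.png",cv2.resize(f,None,fx=s,fy=s,interpolation=cv2.INTER_CUBIC))
E
python3 - <<'E'
from h import *
crop("top",200,138,80,75,8,"tt"); crop("top",160,138,260,130,3,"mid")
r=lambda *p:[(a*.7,b*.7) for a,b in p]
np.set_printoptions(precision=3,suppress=True)
print("tt",px2w("top",r((343,253)),.042))
print("tips",px2w("top",r((335,221),(369,242),(351,280),(312,257)),.06))
print("bin",px2w("top",r((416,211),(523,216),(523,286),(412,280)),.062))
print("tray",px2w("top",r((236,322),(343,318),(346,368),(237,373)),.03))
print("bask",px2w("top",r((475,319),(583,314),(587,359),(480,369)),.03))
E
```

```text
tt [[0.588 0.157 0.042]]
tips [[0.663 0.176 0.06 ]
 [0.611 0.093 0.06 ]
 [0.517 0.135 0.06 ]
 [0.573 0.229 0.06 ]]
bin [[ 0.689 -0.02   0.062]
 [ 0.677 -0.279  0.062]
 [ 0.504 -0.273  0.062]
 [ 0.517 -0.01   0.062]]
tray [[0.421 0.41  0.03 ]
 [0.431 0.155 0.03 ]
 [0.312 0.145 0.03 ]
 [0.299 0.401 0.03 ]]
bask [[ 0.429 -0.162  0.03 ]
 [ 0.442 -0.421  0.03 ]
 [ 0.334 -0.425  0.03 ]
 [ 0.31  -0.171  0.03 ]]
```

View pics/tt.png

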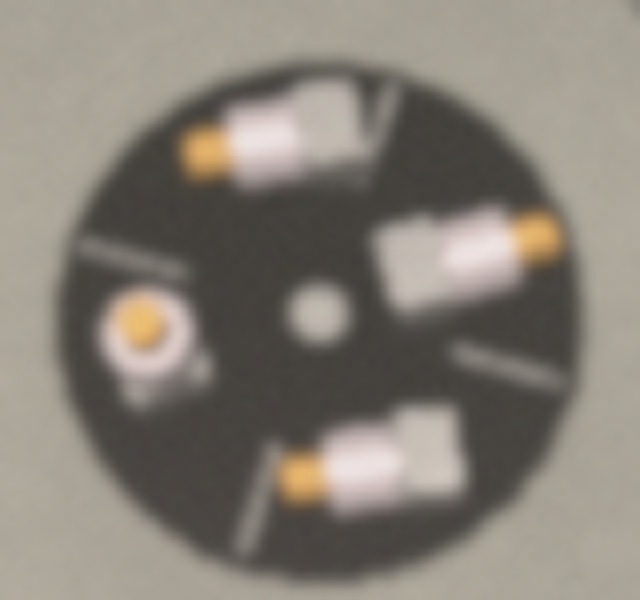

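View pics/mid.png

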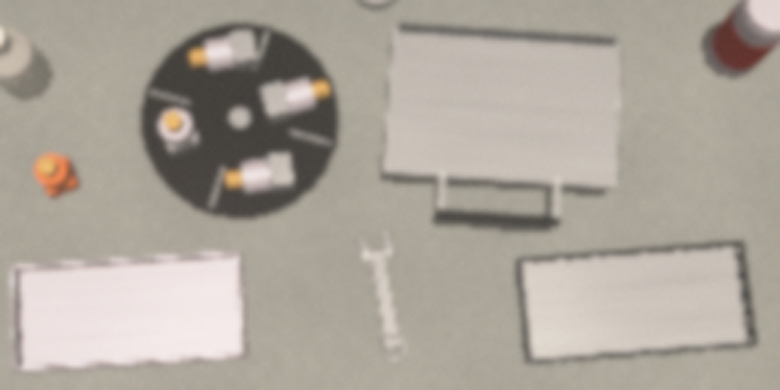

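```bash
cat >> h.py <<'E'
np.set_printoptions(precision=3,suppress=True)
def valves(pred,z,x0,y0,w,h,dbg=None,thr=115):
    """elongated bright blobs with a brass end: list of (center xy, axis angle deg toward nose, length, width)"""
    f=robot.grab_frame("top")[y0:y0+h,x0:x0+w]; s=6
    f=cv2.resize(f,None,fx=s,fy=s,interpolation=cv2.INTER_CUBIC)
    hsv=cv2.cvtColor(f,cv2.COLOR_BGR2HSV)
    br=((hsv[...,0]>10)&(hsv[...,0]<28)&(hsv[...,1]>90)&(hsv[...,2]>110))
    m=((hsv[...,2]>thr)).astype(np.uint8)
    m=cv2.morphologyEx(m,cv2.MORPH_OPEN,cv2.getStructuringElement(cv2.MORPH_ELLIPSE,(19,19)))
    n,l,st,_=cv2.connectedComponentsWithStats(m); out=[]
    for i in range(1,n):
        if not 2500<st[i,4]<12000: continue
        v,u=np.nonzero(l==i); P=px2w("top",np.c_[(u+.5)/s-.5+x0,(v+.5)/s-.5+y0],z)[:,:2]
        c,(W,L),a=cv2.minAreaRect(P.astype(np.float32)*1000)
        b=br&(l==i); 
        if b.sum()<100 or not pred(np.array(c)/1000): continue
        v,u=np.nonzero(b); nb=px2w("top",np.c_[(u+.5)/s-.5+x0,(v+.5)/s-.5+y0],z)[:,:2].mean(0)
        d=nb-np.array(c)/1000
        B=cv2.boxPoints((c,(W,L),a)); e=[B[1]-B[0],B[2]-B[1]]; e=max(e,key=np.linalg.norm)/1000; e=e/np.linalg.norm(e)
        e=e*np.sign(e@d); out.append((np.array(c)/1000,np.degrees(np.arctan2(e[1],e[0])),max(W,L),min(W,L)))
    if dbg: cv2.imwrite(f"pics/{dbg}.png",f)
    return out
TT=np.array([.588,.157])
def tips(): return [v for v in valves(lambda c:np.linalg.norm(c-TT)<.115,.072,195,130,90,90) if v[2]>62]
E
python3 - <<'E'
from h import *
for v in valves(lambda c:True,.072,195,130,90,90): print(*v)
r=lambda *p:[(a/3+160,b/3+138) for a,b in p]
print("bask",px2w("top",r((517,260),(743,242),(757,346),(528,361)),.03))
print("tray",px2w("top",r((13,267),(240,253),(244,355),(21,370)),.03))
K,R,t=cam("top"); print(-R.T@t)
for p in [(.468,-.139,.113),(.683,-.15,.325),(.683,-.15,.40),(.603,-.146,.084)]:
  for y in (-93,87,177,-3): print(p,y,robot.ik(p,[180,0,y]))
E
```

```text
[0.661 0.175] 104.55000642614498 86.2794189453125 42.66272735595703
[0.57  0.228] 22.236107354001206 50.785888671875 42.69907760620117
[0.517 0.137] 99.70945286946908 88.08499908447266 43.08348083496094
bask [[ 0.424 -0.161  0.03 ]
 [ 0.446 -0.42   0.03 ]
 [ 0.327 -0.43   0.03 ]
 [ 0.31  -0.171  0.03 ]]
tray [[0.415 0.413 0.03 ]
 [0.432 0.155 0.03 ]
 [0.316 0.148 0.03 ]
 [0.299 0.398 0.03 ]]
[0.209 0.012 1.493]
(0.468, -0.139, 0.113) -93 [ -31.936  -10.637  -30.603   70.034    0.    -118.936]
(0.468, -0.139, 0.113) 87 [-31.936 -10.637 -30.603  70.034   0.     61.064]
(0.468, -0.139, 0.113) 177 [-31.936 -10.637 -30.603  70.034   0.    -28.936]
(0.468, -0.139, 0.113) -3 [-31.936 -10.637 -30.603  70.034   0.    151.064]
(0.683, -0.15, 0.325) -93 [ -23.067   25.026   29.957   94.931    0.    -110.067]
(0.683, -0.15, 0.325) 87 [-23.067  25.026  29.957  94.931   0.     69.933]
(0.683, -0.15, 0.325) 177 [-23.067  25.026  29.957  94.931   0.    -20.067]
(0.683, -0.15, 0.325) -3 [-23.067  25.026  29.957  94.931   0.    159.933]
(0.683, -0.15, 0.4) -93 [ -23.067   29.213   43.382  104.169    0.    -110.067]
(0.683, -0.15, 0.4) 87 [-23.067  29.213  43.382 104.169   0.     69.933]
(0.683, -0.15, 0.4) 177 [-23.067  29.213  43.382 104.169   0.    -20.067]
(0.683, -0.15, 0.4) -3 [-23.067  29.213  43.382 104.169   0.    159.933]
(0.603, -0.146, 0.084) -93 [ -25.668   13.944   -8.713   67.343    0.    -112.668]
(0.603, -0.146, 0.084) 87 [-25.668  13.944  -8.713  67.343   0.     67.332]
(0.603, -0.146, 0.084) 177 [-25.668  13.944  -8.713  67.343   0.    -22.668]
(0.603, -0.146, 0.084) -3 [-25.668  13.944  -8.713  67.343   0.    157.332]
```

```bash
cat >> h.py <<'E'
GR=.054
def best(p,yaw):
    q0=robot.observe()["q"]; c=[]
    for y in (yaw,yaw+180):
        y=(y+180)%360-180; q=robot.ik(p,[180,0,y])
        if q is not None: c.append((abs(np.array(q)[[0,5]]-q0[[0,5]]).max(),y))
    return [180,0,min(c)[1]]
def pick(xy,ang,z,off=-.008,op=.06,hi=.27):
    a=np.radians(ang); g=np.array(xy)+off*np.array([np.cos(a),np.sin(a)])
    o=best([*g,hi],ang); robot.set_gripper(op) if abs(robot.observe()["gripper_width"]-op)>.004 else 0
    robot.move_pose([*g,hi],o)
    robot.line_to([*g,z+GR],vel=.2)
    robot.set_gripper(0); s=robot.observe(); print("grip",s["gripper_width"],s["gripper_force"])
    robot.line_to([*g,hi],vel=.25); s=robot.observe(); print("lift",s["gripper_width"],s["gripper_force"],"t",s["time"])
    return s["gripper_width"]>.025
def place(xy,yaw,z,hi=.27):
    robot.move_pose([*xy,hi],best([*xy,hi],yaw))
    robot.line_to([*xy,z+GR+.03],vel=.25); print("before",robot.observe()["gripper_width"])
    hit=robot.line_to([*xy,z+GR],vel=.08,guard=8); s=robot.observe(); print("place hit",hit,s["tool_pos"],s["gripper_width"])
    robot.set_gripper(.056); robot.line_to([*xy,hi-.07],vel=.3); print("t",robot.observe()["time"])
ROI={"basket":(330,210,90,60),"tray":(155,210,95,60)}
def moved(n):
    x,y,w,h=ROI[n]; f=robot.grab_frame("top")[y:y+h,x:x+w].astype(float); p=f"ref_{n}.npy"
    import os
    if not os.path.exists(p): np.save(p,f); return 0
    return np.abs(f-np.load(p)).mean()
E
python3 - <<'E'
from h import *
moved("basket"),moved("tray"); print(moved("basket"),moved("tray"))
print("Tb",px2w("top",[(200+472/8,138+254/8)],.066))
v=max(tips(),key=lambda v:v[0][0]); c=v[0]+[.002,0]
print(pick(c,v[1],.062)); print("moved",moved("basket"),moved("tray"))
cv2.imwrite("pics/p1.png",cv2.resize(robot.grab_frame("top"),(800,600)))
E
```

```text
0.7217283950617284 0.5877192982456141
Tb [[0.608 0.091 0.066]]
grip 0.03525801711792621 59.86046522855759
lift 0.035201786077021055 59.62867051362991 t 5.1
True
moved 11.234197530864197 76.50549707602339
```

View pics/p1.png

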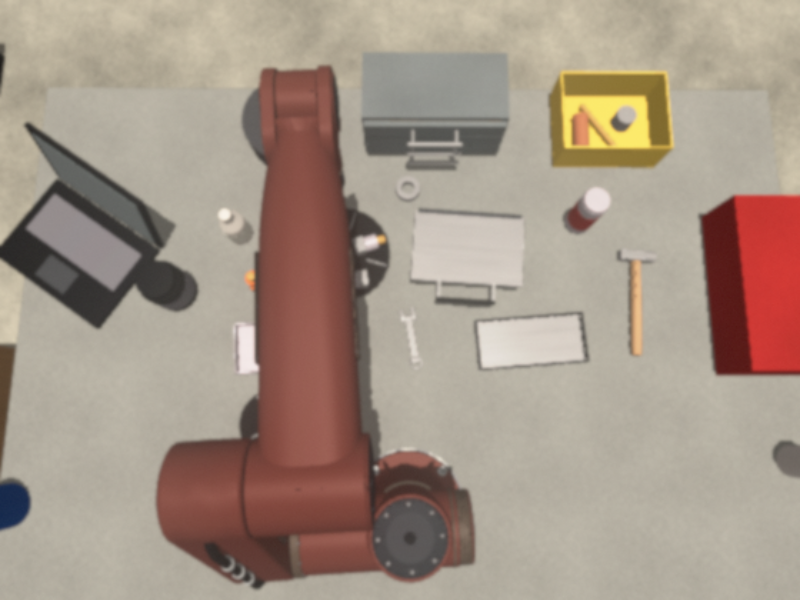

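The arm is over the platter holding the valve. The basket is unmoved at (531,341), and the tray is partly hidden by the arm.

```bash
cat >> h.py <<'E'
BK=(np.array([.378,-.295]),4.3); TR=(np.array([.366,.279]),3.7)
def slot(box,y): a=np.radians(box[1]); return box[0]+y*np.array([-np.sin(a),np.cos(a)])
def nose_sign(ang): return np.sign(np.cos(np.radians(robot.observe()["tcp_rot"][2]-ang)))
def place_in(box,y,sg,off=-.008,z=.029):
    xy=slot(box,y); yaw=best([*xy,.27],box[1])[2]; a=np.radians(yaw)
    place(xy+off*sg*np.array([np.cos(a),np.sin(a)]),yaw,z)
E
python3 - <<'E'
from h import *
place_in(BK,-.077,nose_sign(104.5))
robot.set_gripper(.06)
print(moved("basket"),moved("tray"))
for v in valves(lambda c:True,.066,195,130,90,90): print(*v)
cv2.imwrite("pics/p2.png",cv2.resize(robot.grab_frame("top")[120:300,140:420],None,fx=2.8,fy=2.8,interpolation=cv2.INTER_CUBIC))
E
```

```text
before 0.035116842782815995
place hit False [ 0.376 -0.372  0.083] 0.03509261286275275
t 9.6167
66.26617283950617 29.876374269005847
[0.574 0.23 ] 22.878138398847877 60.56189727783203 44.57272720336914
[0.518 0.14 ] 99.83860659957256 94.1580581665039 44.61652755737305
```

View pics/p2.png

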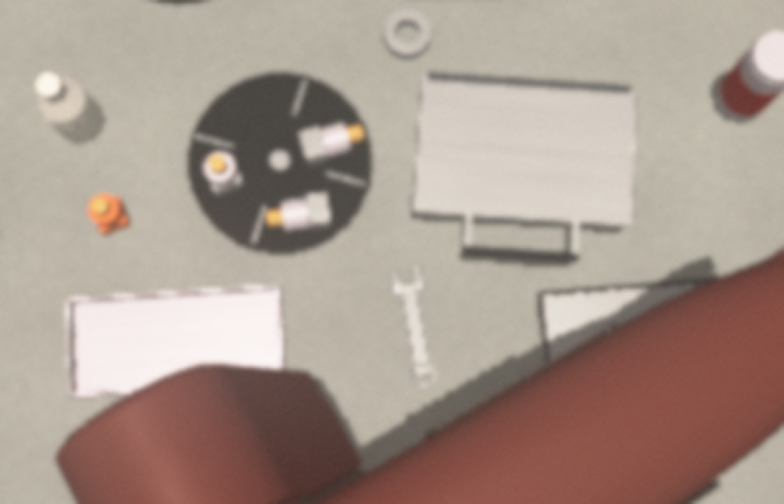

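The platter hasn't turned. The two remaining tipped valves are at (335,138) and (300,212) in this crop, and the tray is unmoved. Next is T_b, then T_c.

Run:
```python
from h import *
import sys
def go(c,ang,y):
    if not pick(c,ang,.062): sys.exit("missed")
    m=moved("basket"); print("moved",m)
    if m>20: cv2.imwrite("pics/chk.png",robot.grab_frame("top")); sys.exit("basket?")
    place_in(BK,y,nose_sign(ang))
go([.609,.091],-77,0.)
v=[v for v in valves(lambda c:c[0]<.56,.066,195,130,90,90) if v[2]>65]; print(v)
cv2.imwrite("pics/p3.png",cv2.resize(robot.grab_frame("top")[120:300,140:420],None,fx=2.8,fy=2.8,interpolation=cv2.INTER_CUBIC))
if len(v)==1 and np.linalg.norm(v[0][0]-[.518,.14])<.006: go(v[0][0],v[0][1]+1.5,.077)
print(moved("tray"))
cv2.imwrite("pics/p4.png",cv2.resize(robot.grab_frame("scene"),(800,600)))
```

```text
grip 0.03519344784450321 59.17987763299607
lift 0.034660374601143136 58.97235050142626 t 13.975
moved 9.213148148148148
before 0.03511152642890592
place hit False [ 0.386 -0.294  0.083] 0.03495512183851742
t 17.85
[(array([0.514, 0.144]), np.float64(103.53761052954631), 105.02082824707031, 45.10966491699219)]
grip 0.03488539975715935 57.1898478269577
lift 0.03470158739434625 58.166826367378235 t 21.625
moved 8.611172839506173
before 0.034839542408374904
place hit False [ 0.364 -0.219  0.083] 0.034876548434289154
t 25.3
15.299415204678363
```

Run:
```python
from h import *
robot.move_pose([.43,.05,.3],best([.43,.05,.3],87))
print(robot.observe()["time"],robot.observe()["q"])
f=robot.grab_frame("top"); cv2.imwrite("pics/p5.png",cv2.resize(f[120:300,140:430],None,fx=2.7,fy=2.7,interpolation=cv2.INTER_CUBIC))
# bar path check
H=np.array([.683,-.1495]);a=np.radians(-2.7);ux=np.array([np.cos(a),np.sin(a)])
for th in np.radians(np.arange(0,90,6)):
    p=[*(H-.215*np.cos(th+.0186)*ux),.055+.215*np.sin(th+.0186)+GR]; print(robot.ik(p,[180,0,87.3]))
```

```text
26.5333 [-10.86  -23.683 -21.801  91.949  -0.017  82.27 ]
[-31.957 -10.567 -30.542  70.025   0.     60.743]
[-31.863 -11.294 -28.782  72.512   0.     60.837]
[-31.632 -11.4   -26.528  74.872   0.     61.068]
[-31.274 -10.912 -23.825  77.086   0.     61.426]
[-30.802  -9.871 -20.719  79.151   0.     61.898]
[-30.232  -8.324 -17.254  81.07    0.     62.468]
[-29.583  -6.322 -13.471  82.851   0.     63.117]
[-28.873  -3.912  -9.405  84.507   0.     63.827]
[-28.121  -1.14   -5.088  86.052   0.     64.579]
[-27.345   1.954  -0.545  87.501   0.     65.355]
[-26.561   5.336   4.205  88.869   0.     66.139]
[-25.781   8.977   9.147  90.17    0.     66.919]
[-25.019  12.855  14.275  91.42    0.     67.681]
[-24.283  16.954  19.587  92.634   0.     68.417]
[-23.579  21.265  25.093  93.828   0.     69.121]
```

View pics/p5.png

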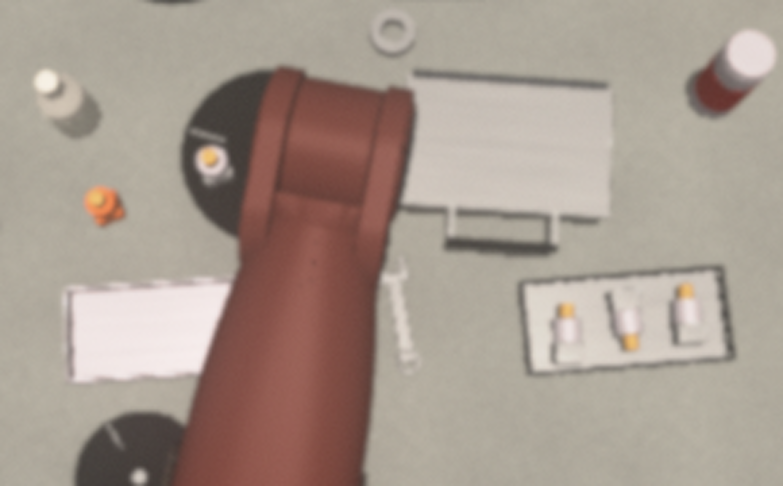

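The basket holds all three valves at (567,332), (627,318) and (687,312). S1 stands alone on the platter. I'll check the predicted bar position against a crop.

Run:
```python
from h import *
f=robot.grab_frame("top"); x0,y0,s=290,190,8
c=cv2.resize(f[y0:y0+45,x0:x0+80],None,fx=s,fy=s,interpolation=cv2.INTER_CUBIC)
a=np.radians(-2.7);ux=np.array([np.cos(a),np.sin(a)]);uy=np.array([-ux[1],ux[0]]);B=np.array([.683,-.1495])-.215*ux
for k in (-.065,0,.065):
    u=w2px("top",[*(B+k*uy),.065])[0]; cv2.drawMarker(c,tuple(int(v) for v in ((u-[x0,y0]+.5)*s)),(0,0,255),0,12,1)
cv2.imwrite("pics/bar.png",c)
```

```text
(no output)
```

View pics/bar.png

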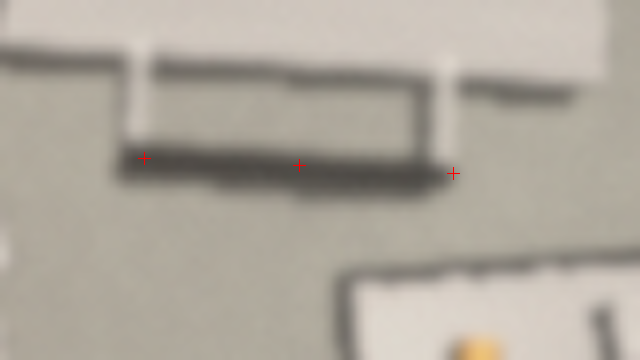

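The bar is where predicted; its dark line centres near the markers, about 3 mm to the left. I'll raise the flap, swing aside and look inside.

```bash
cat >> h.py <<'E'
HG=np.array([.683,-.1475]); BA=-2.7; UX=np.array([np.cos(np.radians(BA)),np.sin(np.radians(BA))]); UY=np.array([-UX[1],UX[0]])
def barp(th,up=0.): th=th+.0186; return [*(HG-.215*np.cos(th)*UX),.055+.215*np.sin(th)+GR+up]
def raise_flap():
    robot.set_gripper(.034); p=barp(0,.10)
    robot.move_pose(p,best(p,BA+90)); robot.line_to(barp(0,.03),vel=.2)
    if robot.line_to(barp(0,0),vel=.06,guard=8): print("hit on descent",robot.observe()["tool_pos"],robot.observe()["ft_force"])
    robot.set_gripper(0); s=robot.observe(); print("bar grip",s["gripper_width"],s["gripper_force"]); fm=[]
    for th in np.linspace(0,1.47,9)[1:]:
        robot.line_to(barp(th),vel=.14); fm.append(robot.observe()["ft_force"])
    s=robot.observe(); print("top",s["gripper_width"],s["tool_pos"],s["time"]); print(np.array(fm))
    return s["gripper_width"]>.006
E
python3 - <<'E'
from h import *
ok=raise_flap(); print(ok)
if ok:
    robot.set_gripper(.04); robot.line_to(barp(1.47,.065),vel=.3)
    q=robot.observe()["q"].copy(); q[0]+=45; robot.goto_joints(q)
    print(robot.observe()["time"])
    f=robot.grab_frame("top"); g=robot.grab_frame("scene")
    cv2.imwrite("pics/in.png",cv2.resize(f[120:280,270:400],None,fx=4.5,fy=3.75,interpolation=cv2.INTER_CUBIC)); cv2.imwrite("pics/in_scene.png",g)
E
```

```text
bar grip 0.009848333439280012 58.34826171398163
top 0.009658268150290122 [ 0.666 -0.15   0.326] 32.7833
[[  7.352  -0.225  -1.644]
 [  6.021  -2.755  -5.047]
 [ -6.073  -5.975   0.847]
 [-17.532  -5.211  12.286]
 [-18.42   -4.32   24.508]
 [-15.488  -6.514  24.151]
 [ -6.07   -9.864  18.025]
 [ -4.292 -12.61   16.625]]
True
35.4417
```

View pics/in.png

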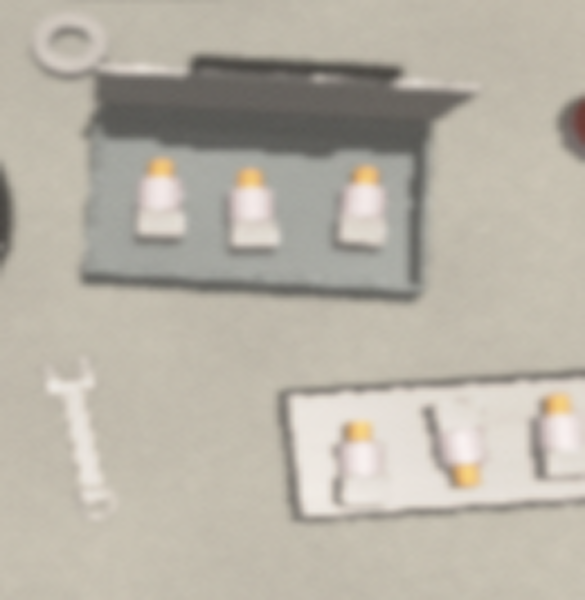

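The flap is up and three valves lie in the bin with noses toward the hinge, at about (161,200), (252,210) and (364,203). I'll check their positions, then take the left one.

```bash
cat >> h.py <<'E'
def binpt(u,v,z): return px2w("top",[(270+u/4.5-.4,120+v/3.75-.4)],z)[0,:2]
VB=[]
for (nu,nv),(hu,hv) in (((160,158),(161,240)),((250,168),(254,249)),((367,165),(360,247))):
    n,h=binpt(nu,nv,.032),binpt(hu,hv,.018); d=n-h
    VB.append(((n+h)/2,np.degrees(np.arctan2(d[1],d[0])),np.linalg.norm(d)))
def bin_pick(c,ang,off=-.014):
    a=np.radians(ang); g=c+off*np.array([np.cos(a),np.sin(a)]); ap=[*(g-.07*UX),.21]
    robot.move_pose(ap,best(ap,ang)); robot.line_to([*g,.125],vel=.3); robot.set_gripper(.05)
    hit=robot.line_to([*g,.032+GR],vel=.15,guard=15); print("down hit",hit,robot.observe()["tool_pos"])
    if hit: return False
    robot.set_gripper(0); s=robot.observe(); print("grip",s["gripper_width"],s["gripper_force"],s["ft_force"])
    robot.line_to([*g,.165],vel=.25); robot.line_to([*(g-.16*UX),.2],vel=.3)
    s=robot.observe(); print("out",s["gripper_width"],s["time"]); return s["gripper_width"]>.025
E
python3 - <<'E'
from h import *
C=HG-.08*UX
for v in VB: print(*v,"bin xy",(v[0]-C)@UX,(v[0]-C)@UY)
E
```

```text
[ 0.609 -0.07 ] 0.7284203954161371 0.07558574988456301 bin xy 0.0029061296816369504 0.07410324232128837
[ 0.601 -0.141] 2.532060103093663 0.07460715724907081 bin xy -0.0026895591606911876 0.0024287850476669556
[ 0.603 -0.228] -4.041553792661111 0.07576777582860383 bin xy 0.004107648576630354 -0.08447499982472338
```

```bash
sed -i 's/set_gripper(.05);\?$/set_gripper(.047)/' h.py; grep -n "set_gripper(.047)" h.py
python3 - <<'E'
from h import *
ok=bin_pick(*VB[0][:2]); print(ok)
f=robot.grab_frame("top"); print(moved("tray"))
cv2.imwrite("pics/p6.png",cv2.resize(f,(800,600)))
E
```

```text
88:    robot.move_pose(ap,best(ap,ang)); robot.line_to([*g,.125],vel=.3); robot.set_gripper(.047)
down hit False [ 0.595 -0.07   0.086]
grip 0.03480377153916197 60.69837670773268 [-0.585 -0.658  4.427]
out 0.034540024213421255 39.925
True
11.645029239766082
```

View pics/p6.png

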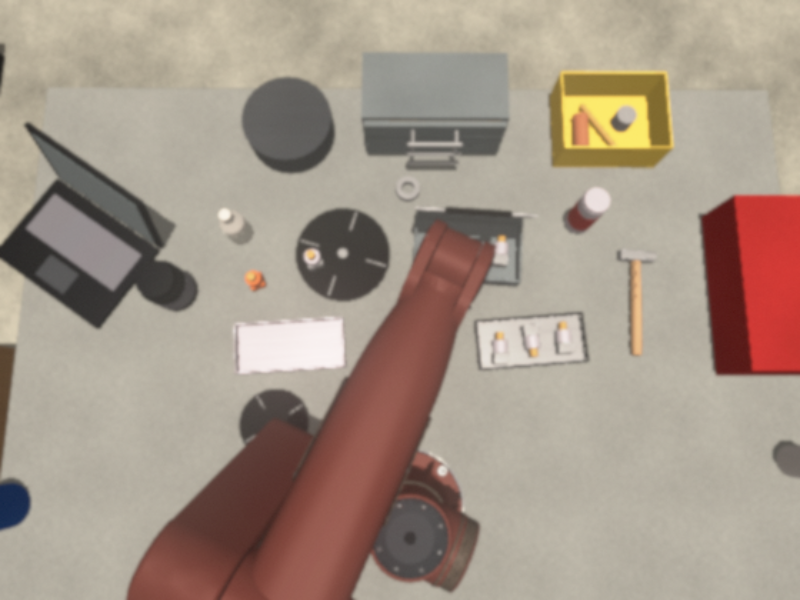

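The tray is unmoved at (290,345), and the flap is still up, with the other two valves in the bin. I'll place this one and take the next.

```bash
cat >> h.py <<'E'
def cycle(i):
    if not raise_flap(): print("flap grip lost"); return False
    robot.set_gripper(.04); robot.line_to(barp(1.47,.065),vel=.3); robot.line_to([*(np.array(barp(1.47)[:2])-.08*UX),barp(1.47,.065)[2]],vel=.3)
    ok=bin_pick(*VB[i][:2]); m=moved("tray"); print("tray diff",m); return ok and m<17
E
python3 - <<'E'
from h import *
place_in(TR,.077,nose_sign(VB[0][1]),off=-.014)
robot.line_to([*robot.observe()["tool_pos"][:2],.27],vel=.3)
if cycle(1): place_in(TR,0.,nose_sign(VB[1][1]),off=-.014); print("placed")
cv2.imwrite("pics/p7.png",cv2.resize(robot.grab_frame("top"),(800,600)))
E
```

```text
before 0.03485710750535728
place hit True [0.375 0.357 0.085] 0.03524126789565164
t 44.0
bar grip 0.009729402821725087 58.34451735019684
top 0.010071989259744802 [ 0.666 -0.15   0.326] 51.5167
[[  7.848  -0.058  -2.568]
 [  6.592  -4.767  -5.597]
 [ -5.94   -5.366   0.061]
 [-16.664  -5.706  12.676]
 [-19.171  -4.304  24.651]
 [-14.608  -7.503  24.544]
 [ -5.529 -10.126  18.814]
 [ -3.23  -12.244  15.457]]
down hit False [ 0.586 -0.142  0.086]
grip 0.03489527443189747 60.74907911941409 [-0.099  1.532  5.33 ]
out 0.03491888666823392 56.7083
tray diff 13.474912280701755
before 0.03498601678373811
place hit True [0.381 0.28  0.085] 0.034882097648648525
t 60.7083
placed
```

View pics/p7.png

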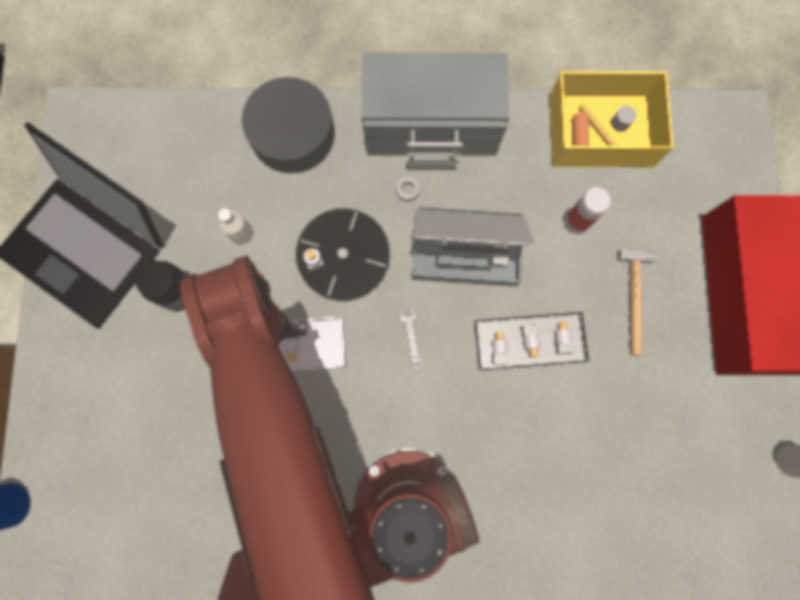

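The flap is half way down and still sinking. I'll wait for it to shut, then take the last valve and look at the tray before placing.

Run:
```python
from h import *
robot.line_to([*robot.observe()["tool_pos"][:2],.27],vel=.3); robot.move_pose([.45,-.05,.27],best([.45,-.05,.27],BA+90))
robot.pause(max(0,67.5-robot.observe()["time"]))
print(cycle(2))
cv2.imwrite("pics/p8.png",cv2.resize(robot.grab_frame("top"),(800,600)))
```

```text
bar grip 0.010062558567276673 58.34832787513733
top 0.00941072002226952 [ 0.666 -0.15   0.326] 73.3
[[  6.534   0.724  -2.414]
 [  6.624  -2.24   -5.75 ]
 [ -5.553  -4.802   0.659]
 [-18.903  -4.729  11.599]
 [-18.648  -5.012  24.659]
 [-13.898  -6.546  24.174]
 [ -6.602 -10.039  18.034]
 [ -3.181 -12.774  15.239]]
down hit True [ 0.59  -0.228  0.086]
tray diff 34.176081871345026
False
```

View pics/p8.png

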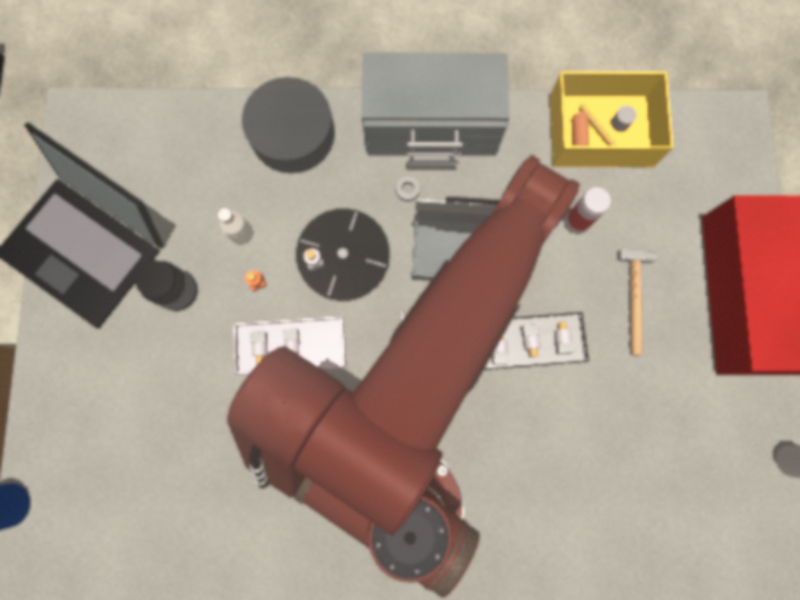

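The hand is down at the target depth and the tray is in place with two valves, at (260,345) and (291,342). The guard tripped only at the end of the descent, so I'll close and carry on.

Run:
```python
from h import *
print(robot.observe()["ft_force"],robot.observe()["gripper_width"])
robot.set_gripper(0); s=robot.observe(); print("grip",s["gripper_width"],s["gripper_force"],s["ft_force"],s["time"])
if s["gripper_width"]>.025:
    g=s["tool_pos"][:2]
    robot.line_to([*g,.165],vel=.25); robot.line_to([*(g-.16*UX),.2],vel=.3); s=robot.observe(); print(s["gripper_width"],s["ft_force"],s["time"])
    cv2.imwrite("pics/p9.png",cv2.resize(robot.grab_frame("top"),(800,600)))
```

```text
[-2.646  1.505 11.15 ] 0.046825812203290636
grip 0.03507979265720368 60.19549693912268 [-0.715  1.469  9.111] 77.2917
0.03472940771017006 [ 0.051 -0.574 -2.381] 78.4667
```

View pics/p9.png

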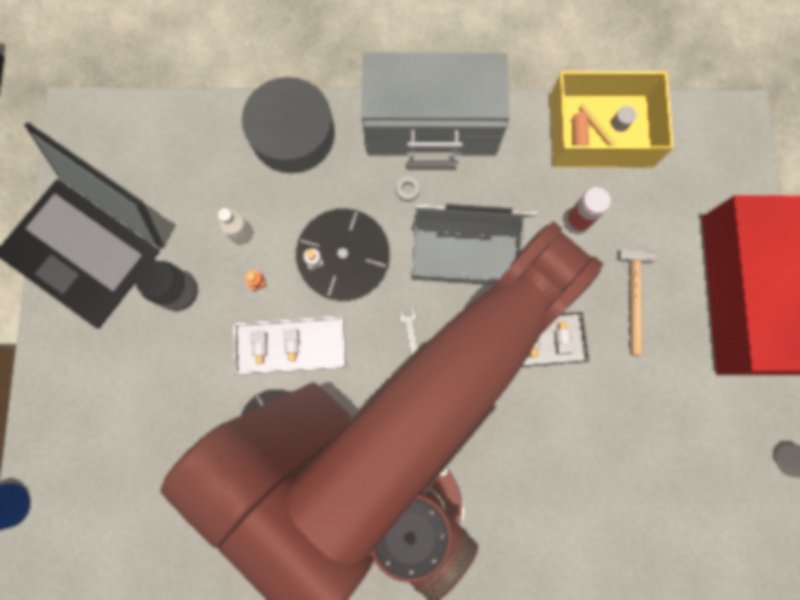

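The bin is empty and the tray is unmoved, with two valves in it and its right slot free. I'll place the last one, park clear, and wait for the flap to shut.

Run:
```python
from h import *
g=robot.observe()["tool_pos"]; robot.line_to([g[0],g[1],.27],vel=.3)
place_in(TR,-.077,nose_sign(VB[2][1]),off=-.014)
g=robot.observe()["tool_pos"]; robot.line_to([g[0],g[1],.3],vel=.3)
robot.goto_joints([58.23,5.964,5.575,89.605,0,77.527])
robot.pause(max(0,91-robot.observe()["time"])); print(robot.observe()["time"])
f=robot.grab_frame("top"); cv2.imwrite("pics/p10.png",cv2.resize(f,(800,600)))
```

```text
before 0.034921153155344574
place hit True [0.385 0.203 0.083] 0.03468412363917045
t 82.975
91.0
```

View pics/p10.png

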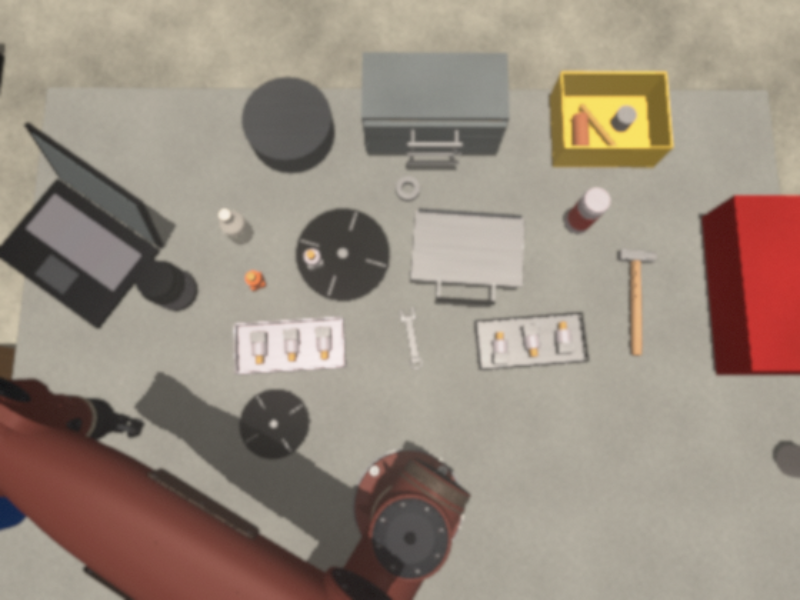

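The final picture shows three valves in the tray at (260–324,345) and three in the basket at (500–563,340). S1 is upright at (312,257), the flap is shut, and the arm is clear. I'll allow a few seconds' margin for the flap, then hand in.

```bash
python3 - -<<'E'
from plant import robot
robot.pause(3); print(robot.job_done())
E
```

```text
the job is handed in; nothing more can be done
None
```

The job is handed in, at about 94 s on the robot's clock: all three tipped valves are in the slatted basket, all three clean valves are in the plain tray, the upright one still stands on the turntable, and the flap is shut.

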